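# Bring the spice tin round and snap its clip shut

## Robot

A 7-joint arm with a two-finger parallel gripper is mounted at the origin on the work surface. World frame = base frame: x ahead of the robot, y to its left, z up, the work surface at z = 0. Lengths are in m, angles in degrees, forces in N, time in s.
With the tool pointing down it reaches from about 0.425 to 0.875 m from the base axis. Payload 4.7 kg.
Tool frame: the origin (TCP) lies at the very end of the fingers, on their centre line; the grasp point (between the pads) lies env.tcp_to_grasp behind it (env.tcp_to_grasp is the distance from the TCP to the grasp point, in m); z points along the fingers, x is the direction in which the jaws open and shut, and the axes are right-handed (so a half turn about z gives the same grasp; the last joint's range is limited). The gripper opens to 87 mm and grips with 3 to 60 N. Pads are 19 mm wide; open, the fingers measure 117 mm over their backs; the gripper's body (75 mm by 190 mm) begins 51 mm behind the grasp point.
Start: joints at [-67.603, 18.392, -4.016, 83.108, 1.295, 78.541, -3.26], TCP at [0.239, 0.604, 0.223] pointing down, gripper open.
Joint ranges: [-163.93, 163.93], [-17.29, 119.83], [-79.2, 71.16], [3.27, 140.29], [-89.18, 269.18], [5.43, 117.66], [-154.24, 154.24]. Speed limits (degrees/s): [147.25, 147.25, 180, 180, 180, 180, 180].

## Interface

Orientations are given as [roll, pitch, yaw] about the fixed x, y, z axes, in that order (R = Rz(yaw) Ry(pitch) Rx(roll)).
In Python, from cell import env gives the robot as it stands. The module is installed in compiled form; this text tells all that it offers.
- The arm moves only by the tool send_rows, never from a script. Its argument "steps" is a list of rows, each a list of 3 entries, a list of its own where there are three numbers: the shift along the tool's x, y, z in m, then the turn, a rotation vector about the tool's x, y, z in rad, then the finger opening in m, from 0 to 0.087. A call has exactly 5 rows; each row is the pose to reach, as a shift and turn from the pose commanded when the call began, along the tool's axes at that moment; what a row does not reach only later rows make up. A row lasts 1/12 s, in which the tool goes at most 41.7 mm and 7.16 degrees, less where a joint would pass 70% of its speed; a pose out of reach is approached as far as the arm can. A call with a gripper value outside its range is refused whole. The fingers move at their own pace and stop on an object; "grip_force" is the grip in N (left out, the last holds). Time passes only in rows, so rows that repeat a pose let the fingers close, or fill a call up. It gives the time, the measured TCP pose, the force and the opening at its end, in the units of the state.
- env.get_obs(): the state, without advancing time (a new reading comes with each control period).
- env.read_camera(name): name is "side" or "top"; returns a dict with "pixels" (384x512x3 uint8, red, green, blue), "fx", "fy", "cx", "cy" (pixels), "position" and "rotation" of the camera in the world. Camera axes: x right, y up, looking along -z (the intrinsics and any distortion apply to the point x, -y, -z); pixel columns grow to the right and rows downward; lengths in m; the calibration is good to about 2 mm. A picture is of the moment at which its call begins. There is no depth.
- env.sign_off(): hands the job in, once; it reports no verdict.
The state is a dict: "time_s": time; "qpos": joint angles; "joint_velocities": joint speeds; "effort": joint torques, N m; "tool_pos": TCP position; "tool_rot": TCP orientation; "force": force on the tool from outside, world axes, zero at the start; "wrist_torque": the same for the moment, N m; "grip_width": finger opening in m.
Only numpy, scipy, OpenCV 4.12 (cv2) and the standard library are available. Lean on these libraries where they do the work, as an engineer would, in place of code of your own. Each camera call takes 0.05 s, during which the arm holds its last target.

## Task

The tin on the turntable has its lid on and the wire loop hooked over the lid's lug, but the clip lever still stands up. Push the turntable round with a fingertip until the tin is at the front, the side nearest the robot, and press the tin's lever down until it snaps over and lies flat against the side of the tin. Only push and press: pick nothing up, keep the tin upright and in its place on the turntable, leave the bowl, dish and spoon lying where they are in their compartments, and leave the pot alone.

Things in the scene. Friction and masses are not known exactly. Their poses are not given: they have to be found in the camera images.
- turntable: Pale green plastic platter, 360 mm across, on a fixed foot. Origin on its axis, z = 14 mm; its floor is at z = 22 mm. The rim (4 mm thick) stands 14 mm above the floor, the central hub (radius 20 mm) 45 mm. The tin's compartment is centred on its own -x, the bowl's at +60 degrees, that of dish and spoon at -60. Turns endlessly both ways with a light drag (0.06 N m) and stays where left.
- divider (a point): Middle of the top edge of one of the platter's three radial dividers, 128 mm from the axis at 120 degrees (counter-clockwise) in the platter's frame; it turns with it. The others are at 0 and 240 degrees. Dividers are 3 mm thick, 42 mm high above the floor, from the hub to 175 mm from the axis. This one bounds the tin's compartment on the side nearer the front; a sideways push under 2 N turns the platter.
- front (a point): Fixed point (does not turn) at the platter's floor height, z = 22 mm, 115 mm from the axis straight towards the robot (-x): where the tin's centre is when the tin is at the front. At the start the tin is 50 to 130 degrees round the turntable from here, on the robot's right (-y).
- tin: Round stainless steel spice tin, 90 mm across, flat lid 94 mm across with its top 108 mm above the foot; full, 0.55 to 0.85 kg, standing loose on the platter about 115 mm from the axis. Origin: centre of its foot, z up. The clip is on its own -x side, which faces outwards from the turntable within 15 degrees. The lid is hinged on at the back and closed.
- clip (a joint): Angle of the tin's clip lever, rad. 0: open, sticking outwards and 40 degrees up. 2.23 (stop): shut, hanging flat along the tin's side. Over-centre toggle: below about 1.2 rad it springs back open, beyond that it snaps shut by itself. Leaving the open stop takes about 2.6 N at the free edge, less and less towards the centre.
- clip_pivot (a point): Middle of the lever's hinge pin, 7 mm outside the tin's wall, 80 mm above its foot, 28 mm below the lid's top. The pin is level, tangential to the tin. A thin wire loop, 25 mm wide, runs from beside the pin up to a lug on the lid's edge, at most 8 mm outside the pin.
- clip_tip (a point): Middle of the lever's free edge, 42.5 mm from the pivot. The lever is a flat steel plate 20 mm wide, 3 mm thick, with a rolled edge (radius 3 mm) here. Open, this point is 33 mm further out than the pivot and 27 mm above it; shut, straight below the pivot. It moves in the upright plane through the tin's axis and the pivot.
- bowl: Red melamine bowl, 110 mm across the rim, 50 mm high, loose on the platter in its own compartment, 105 mm from the axis. Origin: centre of its foot. To be left in place.
- dish: Small white ceramic dish, 72 mm across, 26 mm high, loose on the platter, 130 mm from the axis. Origin: centre of its foot. To be left in place.
- spoon: Wooden spoon, 159 mm long, handle 11 mm thick, lying loose on the platter across the compartment between dish and hub. Origin: middle of its length at its underside, x towards the bowl end. To be left in place.
- pot: Aluminium pot, 170 mm across, 105 mm high, two small side handles reaching 120 mm from its centre, on the worktop to the left (+y) of the turntable. Origin: centre of its bottom. To be left alone.
There are look-alikes about, which are no part of the job. Of the things shaped like the tin, the stainless one is meant.

How it is judged:
By the outcome, as a careful person would: the job done as asked, in the order asked, and still so for the second after the job is handed in, with the robot touching nothing.
It also fails if it takes over 48 s, if anything falls off the work surface, if the arm or the gripper's body presses on something with over 40 N, if the wrist force passes 120 N, or if a joint passes its speed limit or range.

## Working session

There is one attempt and no reset: what is moved stays moved. The work goes in short steps, Python scripts to look and compute and a tool call to move; the robot and the scene stay as the last step left them, time stands still between calls to the robot, and variables do not carry over. Pictures are saved under pics/ and viewed, and the job is handed in when it is done.

Besides the shell and the picture viewer there is one more tool, called as name(argument=value, ...), one argument or row to a line, values as JSON. send_rows: Moves the arm, as the interface text tells. Its arguments: {"type":"object","properties":{"steps":{"type":"array"},"grip_force":{"type":"number"}},"required":["steps"]}

```bash
mkdir -p pics; cat > h.py <<'E'
import numpy as np, cv2
from cell import env
from scipy.spatial.transform import Rotation as R
def snap(name,fn):
    c=env.read_camera(name); cv2.imwrite('pics/'+fn,c['pixels'][:,:,::-1]); return c
def rot(c):
    r=np.array(c['rotation'],float)
    if r.shape==(3,3): return r
    if r.size==3: return R.from_euler('xyz',r,degrees=True).as_matrix()
    return None
def ray(c,u,v):
    d=rot(c)@np.array([(u-c['cx'])/c['fx'],-(v-c['cy'])/c['fy'],-1.0]); return np.array(c['position']),d
def atz(c,u,v,z):
    p,d=ray(c,u,v); return p+d*(z-p[2])/d[2]
def proj(c,P):
    q=rot(c).T@(np.array(P)-np.array(c['position'])); return c['cx']+c['fx']*q[0]/-q[2], c['cy']-c['fy']*q[1]/-q[2]
E
python3 - <<'E'
from h import *
for n in('top','side'):
    c=snap(n,n+'0.png'); print({k:v for k,v in c.items() if k!='pixels'})
print(env.get_obs(),env.tcp_to_grasp)
E
```

```text
{'fx': 446.2248098989442, 'fy': 446.2248098989442, 'cx': 251.1666221274496, 'cy': 192.64940439594338, 'position': array([ 0.46357194, -0.05718426,  1.63486878]), 'rotation': array([ 5.38694819e+00, -8.21233598e-03, -8.84554337e+01])}
{'fx': 349.1733257740199, 'fy': 349.1733257740199, 'cx': 247.72315710062225, 'cy': 189.89467837073428, 'position': array([-0.03187633, -0.72847517,  1.13504551]), 'rotation': array([ 42.73923642,  -0.52806143, -43.86422497])}
{'time_s': 0.1, 'qpos': array([-67.6021782 ,  18.4365588 ,  -4.01620983,  83.16654731,
         1.29639034,  78.54200628,  -3.25835499]), 'joint_velocities': array([-0.0555484 , -0.05927539, -0.0081014 , -0.23620804, -0.04264531,
        0.06390603, -0.02358016]), 'effort': array([-7.23980884e-04, -4.92574024e+01, -4.06037411e-01, -3.13395417e+01,
       -6.42380328e-02,  3.95732210e-02,  7.86288683e-05]), 'tool_pos': array([0.23904128, 0.60392029, 0.22156316]), 'tool_rot': array([1.79993427e+02, 9.98002928e-02, 6.84143030e+01]), 'force': array([-0.51327158,  0.19239985,  0.02979707]), 'wrist_torque': array([0.00977382, 0.02951483, 0.02123676]), 'grip_width': 0.08721389057988703} 0.0187
```

View pics/top0.png

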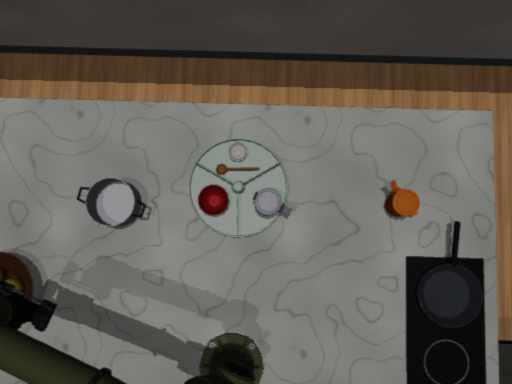

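View pics/side0.png

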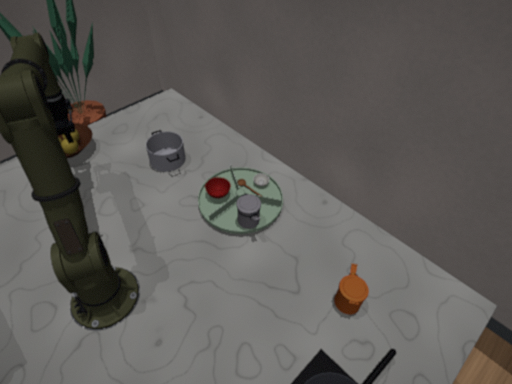

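```bash
python3 - <<'E'
from h import *
a=cv2.imread('pics/top0.png')[130:245,180:310]; cv2.imwrite('pics/top0z.png',cv2.resize(a,None,fx=5,fy=5,interpolation=cv2.INTER_CUBIC))
a=cv2.imread('pics/side0.png')[155:250,185:300]; cv2.imwrite('pics/side0z.png',cv2.resize(a,None,fx=6,fy=6,interpolation=cv2.INTER_CUBIC))
E
```

```text
(no output)
```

View pics/top0z.png

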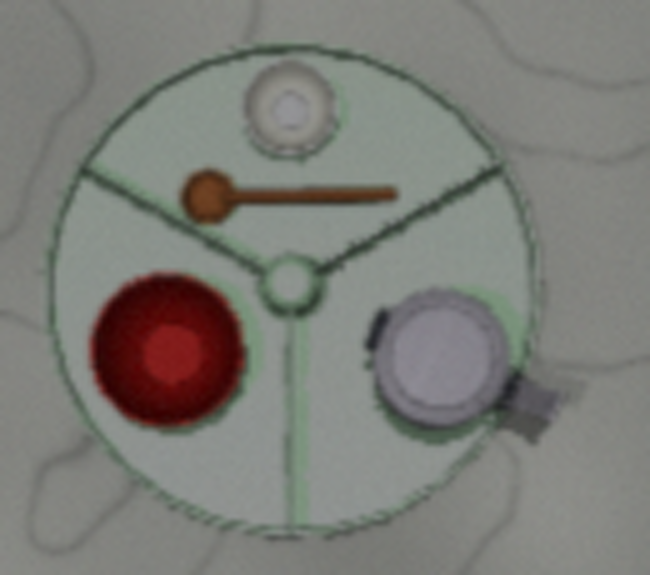

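View pics/side0z.png

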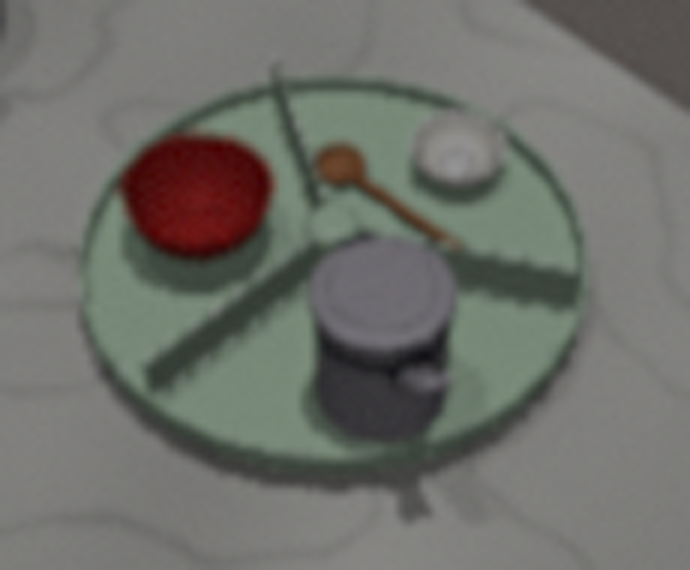

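```bash
python3 - <<'E'
from h import *
c=env.read_camera('top'); d=env.read_camera('side')
t=lambda X,Y,z:atz(c,180+X/5,130+Y/5,z)
s=lambda X,Y,z:atz(d,185+X/6,155+Y/6,z)
img=c['pixels'][130:245,180:310].astype(int)
# rim ellipse extents at z~.036
print('rim top/bot/left/right',[t(*p,.036).round(4) for p in((292,47),(290,536),(50,290),(536,290))])
h=t(291,286,.067);print('hub',h,'side hub',s(336,222,.067))
tin=t(441,356,.130);print('tin lid',tin,'side',s(382,294,.130), (tin-h)[:2], np.hypot(*(tin-h)[:2]),np.degrees(np.arctan2(*(tin-h)[1::-1])))
for p in((294,500),(490,172),(95,175)):
    q=t(*p,.064)-h; print('div',np.degrees(np.arctan2(q[1],q[0])),np.hypot(*q[:2]))
tip=t(548,403,.131);q=tip-tin;print('tip',tip,np.degrees(np.arctan2(q[1],q[0])),np.hypot(*q[:2]))
print('tip side',s(440,377,.131))
hg=t(378,330,.125)-tin;print('hinge',np.degrees(np.arctan2(-hg[1],-hg[0])))
E
```

```text
rim top/bot/left/right [array([ 0.8077, -0.0016,  0.036 ]), array([ 0.4535, -0.0107,  0.036 ]), array([0.6252, 0.1674, 0.036 ]), array([ 0.6346, -0.1827,  0.036 ])]
hub [ 0.62946826 -0.00710455  0.067     ] side hub [ 0.63067514 -0.01315011  0.067     ]
tin lid [ 0.57795558 -0.11193191  0.13      ] side [ 0.57068519 -0.12005051  0.13      ] [-0.05151268 -0.10482737] 0.11680039716164455 -116.16972797372887
div -177.53161175383818 0.15069338752512929
div -58.35824039622897 0.16328203718468368
div 61.83838682958973 0.16086702912160009
tip [ 0.54805032 -0.18478199  0.131     ] -112.31834926226931 0.07874933815560849
tip side [ 0.5497218  -0.19254868  0.131     ]
hinge -111.48432263213749
```

```bash
cat > plan.py <<'E'
# usage: plan.plan(list of (pos,rpy)) -> prints 5 rows from the commanded pose; stores the final as cmd
from h import *
import json,os
def cur():
    o=env.get_obs(); return np.array(o['tool_pos']),np.array(o['tool_rot'])
def load():
    p,e=cur()
    if os.path.exists('cmd.json'):
        c=json.load(open('cmd.json')); cp=np.array(c['p']); ce=np.array(c['e'])
        dr=(R.from_euler('xyz',ce,degrees=True).inv()*R.from_euler('xyz',e,degrees=True)).magnitude()*57.3
        print('cmd-meas mm',((cp-p)*1e3).round(1),'deg',round(dr,2))
        if np.linalg.norm(cp-p)<.015 and dr<3: return cp,ce
        print('RESYNC to measured')
    return p,e
def plan(wps,grip=0.0):
    p0,e0=load(); R0=R.from_euler('xyz',e0,degrees=True)
    ps,es=p0,e0; out=[]
    for p,e in wps:
        s=R0.inv().apply(np.array(p)-p0).round(3); w=(R0.inv()*R.from_euler('xyz',e,degrees=True)).as_rotvec().round(3)
        out.append([(s+0).tolist(),(w+0).tolist(),grip]); ps=p0+R0.apply(s); es=(R0*R.from_rotvec(w)).as_euler('xyz',degrees=True)
    json.dump({'p':list(ps),'e':list(es)},open('cmd.json','w'))
    print(json.dumps(out)); print('f',np.round(env.get_obs()['force'],1),env.get_obs()['time_s'])
def lin(p1,e1,n=5,p0=None,e0=None):
    return [(p1,e1)]*n
E
python3 - <<'E'
from plan import *
plan([([0.40,0.25,0.25],[180,0,30])]*5)
E
```

```text
[[[-0.27, 0.28, -0.028], [0.0, 0.001, 0.67], 0.0], [[-0.27, 0.28, -0.028], [0.0, 0.001, 0.67], 0.0], [[-0.27, 0.28, -0.028], [0.0, 0.001, 0.67], 0.0], [[-0.27, 0.28, -0.028], [0.0, 0.001, 0.67], 0.0], [[-0.27, 0.28, -0.028], [0.0, 0.001, 0.67], 0.0]]
f [-0.5  0.5  0.7] 0.2
```

send_rows(
  steps=[
    [[-0.04,0.04,-0.02],[0,0,0.1],0.0],
    [[-0.07,0.07,-0.028],[0,0,0.2],0.0],
    [[-0.1,0.1,-0.028],[0,0,0.3],0.0],
    [[-0.13,0.13,-0.028],[0,0,0.4],0.0],
    [[-0.15,0.15,-0.028],[0,0,0.5],0.0],
  ],
  grip_force=20,
)

```text
time_s: 0.62
tool_pos: [0.3211, 0.4148, 0.2508]
tool_rot: [-180.0, -0.0, 39.5]
force: [1.8, 0.6, 0.6]
grip_width: 0.0616
```

```bash
rm cmd.json; python3 - <<'E'
from plan import *
plan([([0.49,0.0,0.22],[165,0,0])]*5)
E
```

```text
[[[-0.134, 0.428, 0.031], [-0.252, -0.091, 0.685], 0.0], [[-0.134, 0.428, 0.031], [-0.252, -0.091, 0.685], 0.0], [[-0.134, 0.428, 0.031], [-0.252, -0.091, 0.685], 0.0], [[-0.134, 0.428, 0.031], [-0.252, -0.091, 0.685], 0.0], [[-0.134, 0.428, 0.031], [-0.252, -0.091, 0.685], 0.0]]
f [1.8 0.6 0.6] 0.6167
```

send_rows(
  steps=[
    [[-0.012,0.039,0.003],[-0.025,-0.009,0.07],0.0],
    [[-0.024,0.077,0.006],[-0.05,-0.018,0.137],0.0],
    [[-0.036,0.115,0.008],[-0.075,-0.027,0.2],0.0],
    [[-0.047,0.15,0.01],[-0.1,-0.036,0.27],0.0],
    [[-0.059,0.188,0.013],[-0.125,-0.045,0.34],0.0],
  ],
)

```text
time_s: 1.03
tool_pos: [0.3956, 0.2329, 0.2377]
tool_rot: [172.5, 1.3, 20.0]
force: [1.3, 0.2, -0.5]
grip_width: 0.0286
```

```bash
rm cmd.json; python3 - <<'E'
from plan import *
plan([([0.49,-0.035,0.15],[165,0,0])]*5)
E
```

```text
[[[-0.001, 0.27, 0.124], [-0.126, -0.046, 0.347], 0.0], [[-0.001, 0.27, 0.124], [-0.126, -0.046, 0.347], 0.0], [[-0.001, 0.27, 0.124], [-0.126, -0.046, 0.347], 0.0], [[-0.001, 0.27, 0.124], [-0.126, -0.046, 0.347], 0.0], [[-0.001, 0.27, 0.124], [-0.126, -0.046, 0.347], 0.0]]
f [ 1.3  0.2 -0.5] 1.0333
```

send_rows(
  steps=[
    [[0,0.036,0.016],[-0.02,-0.007,0.06],0.0],
    [[0,0.072,0.033],[-0.045,-0.015,0.12],0.0],
    [[0,0.108,0.05],[-0.07,-0.025,0.18],0.0],
    [[0,0.144,0.066],[-0.09,-0.03,0.24],0.0],
    [[0,0.18,0.083],[-0.11,-0.04,0.3],0.0],
  ],
)

```text
time_s: 1.45
tool_pos: [0.4596, 0.0546, 0.1783]
tool_rot: [165.9, 0.3, 2.7]
force: [1.7, 0.9, 0.0]
grip_width: 0.0016
```

```bash
rm cmd.json; python3 - <<'E'
from plan import *
plan([([0.49,-0.04,0.12],[165,0,2])]*5)
E
```

```text
[[[0.026, 0.079, 0.08], [-0.016, 0.002, 0.014], 0.0], [[0.026, 0.079, 0.08], [-0.016, 0.002, 0.014], 0.0], [[0.026, 0.079, 0.08], [-0.016, 0.002, 0.014], 0.0], [[0.026, 0.079, 0.08], [-0.016, 0.002, 0.014], 0.0], [[0.026, 0.079, 0.08], [-0.016, 0.002, 0.014], 0.0]]
f [1.7 0.9 0. ] 1.45
```

send_rows(
  steps=[
    [[0.006,0.02,0.02],[-0.016,0.002,0.014],0.0],
    [[0.012,0.04,0.04],[-0.016,0.002,0.014],0.0],
    [[0.018,0.06,0.06],[-0.016,0.002,0.014],0.0],
    [[0.026,0.079,0.08],[-0.016,0.002,0.014],0.0],
    [[0.026,0.079,0.08],[-0.016,0.002,0.014],0.0],
  ],
)

```text
time_s: 1.87
tool_pos: [0.4884, -0.0441, 0.1179]
tool_rot: [164.8, 0.2, 1.7]
force: [-0.5, -0.2, -0.0]
grip_width: 0.0003
```

```bash
python3 - <<'E'
from plan import *
for n,(a,b,c,d) in(('top',(110,265,150,340)),('side',(130,270,130,320))):
    c_=snap(n,n+'1.png'); cv2.imwrite('pics/'+n+'1z.png',cv2.resize(cv2.imread('pics/'+n+'1.png')[a:b,c:d],None,fx=4,fy=4,interpolation=cv2.INTER_CUBIC))
plan([([0.49,-0.04,0.045],[165,0,2])]*5)
E
```

```text
cmd-meas mm [ 0.6 -0.8  0.2] deg 0.13
[[[0.0, -0.019, 0.072], [0.0, 0.0, 0.0], 0.0], [[0.0, -0.019, 0.072], [0.0, 0.0, 0.0], 0.0], [[0.0, -0.019, 0.072], [0.0, 0.0, 0.0], 0.0], [[0.0, -0.019, 0.072], [0.0, 0.0, 0.0], 0.0], [[0.0, -0.019, 0.072], [0.0, 0.0, 0.0], 0.0]]
f [-0.1  1.3  0.5] 1.9667
```

View pics/top1z.png

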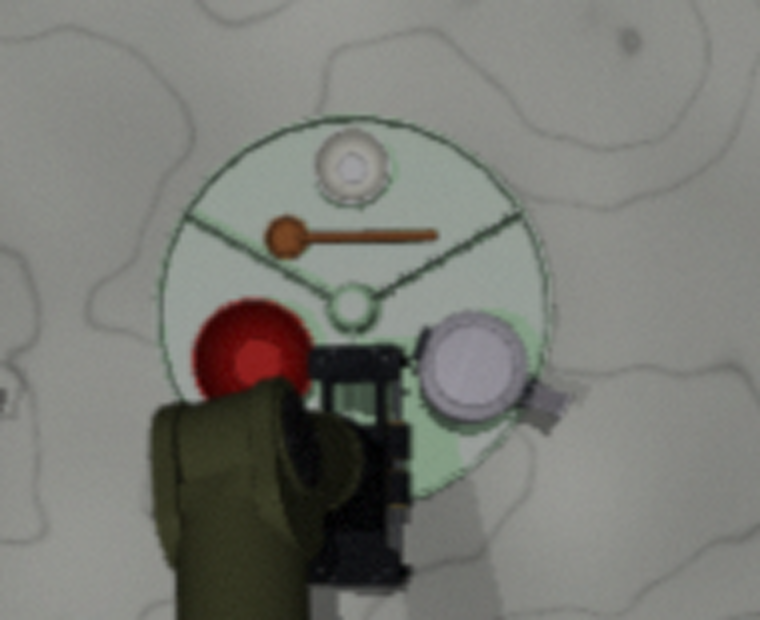

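View pics/side1z.png

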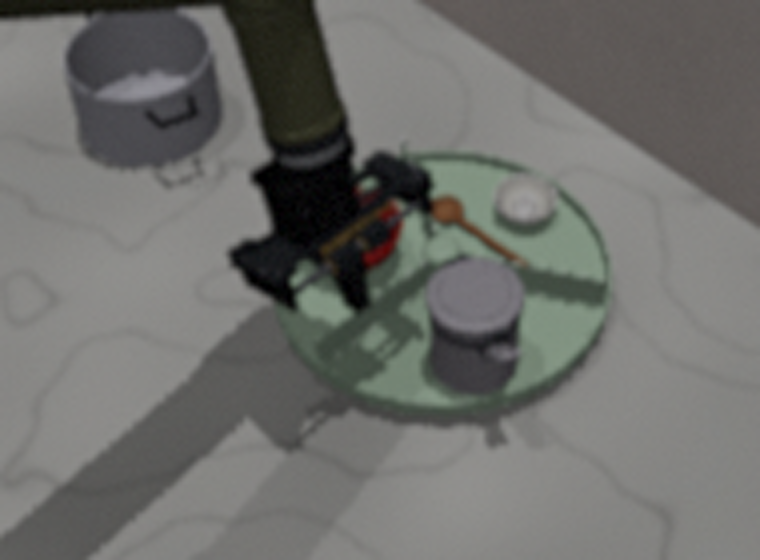

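send_rows(
  steps=[
    [[0.0,-0.005,0.018],[0,0,0],0.0],
    [[0.0,-0.01,0.036],[0,0,0],0.0],
    [[0.0,-0.015,0.054],[0,0,0],0.0],
    [[0.0,-0.019,0.072],[0,0,0],0.0],
    [[0.0,-0.019,0.072],[0,0,0],0.0],
  ],
)

```text
time_s: 2.38
tool_pos: [0.4875, -0.0374, 0.0432]
tool_rot: [165.0, 0.3, 2.2]
force: [-0.9, 0.6, -0.2]
grip_width: 0.0005
```

```bash
cat > arc.py <<'E'
from plan import *
H=np.array([0.630,-0.009]); r=0.140
def P(th,off=.0165,z=.045):  # th divider angle deg
    a=np.radians(th); u=np.array([np.cos(a),np.sin(a)]); t=np.array([-u[1],u[0]])
    q=H+r*u+off*t; return ([q[0],q[1],z],[165,0,th-180])
E
python3 - <<'E'
from arc import *
plan([P(x) for x in(182,180.5,179,177.5,176)])
E
```

```text
cmd-meas mm [ 2.3 -3.   2.1] deg 0.42
[[[0.001, -0.01, -0.002], [0.0, 0.0, 0.0], 0.0], [[0.001, -0.013, -0.003], [0.0, -0.007, 0.025], 0.0], [[0.0, -0.017, -0.004], [0.0, -0.014, 0.05], 0.0], [[0.0, -0.02, -0.005], [0.0, -0.02, 0.075], 0.0], [[0.0, -0.024, -0.006], [0.0, -0.027, 0.101], 0.0]]
f [-0.9  0.6 -0.2] 2.3833
```

send_rows(
  steps=[
    [[0.001,-0.01,-0.002],[0.0,0.0,0.0],0.0],
    [[0.001,-0.013,-0.003],[0.0,-0.007,0.025],0.0],
    [[0.0,-0.017,-0.004],[0.0,-0.014,0.05],0.0],
    [[0.0,-0.02,-0.005],[0.0,-0.02,0.075],0.0],
    [[0.0,-0.024,-0.006],[0.0,-0.027,0.101],0.0],
  ],
)

```text
time_s: 2.8
tool_pos: [0.49, -0.0122, 0.0469]
tool_rot: [165.1, -0.1, -3.9]
force: [-0.6, -1.5, -0.5]
grip_width: 0.0003
```

```bash
python3 - <<'E'
from arc import *
plan([P(x) for x in(174.5,173,171.5,170,168)])
E
```

```text
cmd-meas mm [-1.  -3.5 -2. ] deg 0.18
[[[0.0, -0.004, -0.001], [0.0, -0.007, 0.025], 0.0], [[0.0, -0.007, -0.002], [0.0, -0.014, 0.05], 0.0], [[-0.001, -0.011, -0.003], [0.0, -0.021, 0.076], 0.0], [[-0.001, -0.014, -0.004], [0.0, -0.027, 0.101], 0.0], [[-0.001, -0.019, -0.005], [0.0, -0.036, 0.135], 0.0]]
f [-0.6 -1.5 -0.5] 2.8
```

send_rows(
  steps=[
    [[0.0,-0.004,-0.001],[0.0,-0.007,0.025],0.0],
    [[0.0,-0.007,-0.002],[0.0,-0.014,0.05],0.0],
    [[-0.001,-0.011,-0.003],[0.0,-0.021,0.076],0.0],
    [[-0.001,-0.014,-0.004],[0.0,-0.027,0.101],0.0],
    [[-0.001,-0.019,-0.005],[0.0,-0.036,0.135],0.0],
  ],
)

```text
time_s: 3.22
tool_pos: [0.49, 0.0064, 0.0463]
tool_rot: [165.1, -0.1, -12.0]
force: [0.4, -1.4, 0.3]
grip_width: 0.0004
```

```bash
python3 - <<'E'
from arc import *
c_=snap('top','top2.png'); cv2.imwrite('pics/top2z.png',cv2.resize(cv2.imread('pics/top2.png')[110:265,150:340],None,fx=4,fy=4,interpolation=cv2.INTER_CUBIC))
plan([P(x) for x in(166,164,162,160,158)])
E
```

```text
cmd-meas mm [-1.1 -3.9 -1.2] deg 0.12
[[[0.0, -0.005, -0.001], [0.0, -0.009, 0.033], 0.0], [[-0.001, -0.009, -0.003], [0.0, -0.018, 0.067], 0.0], [[-0.001, -0.014, -0.004], [0.0, -0.027, 0.101], 0.0], [[-0.001, -0.019, -0.005], [0.0, -0.036, 0.134], 0.0], [[-0.001, -0.024, -0.007], [0.0, -0.046, 0.168], 0.0]]
f [1.1 0.6 0.3] 3.2667
```

View pics/top2z.png

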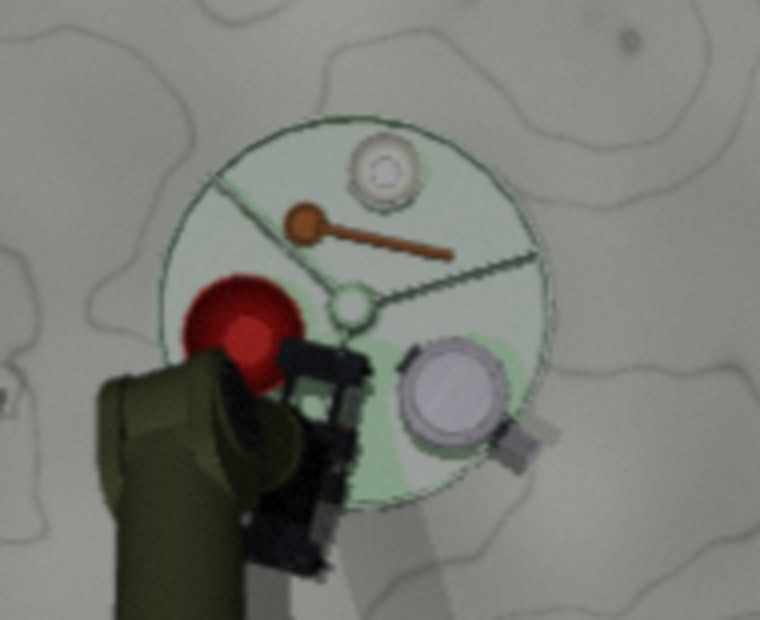

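The push works: the platter has turned about 13°, all contents in place. I continue round the arc.

send_rows(
  steps=[
    [[0.0,-0.005,-0.001],[0.0,-0.009,0.033],0.0],
    [[-0.001,-0.009,-0.003],[0.0,-0.018,0.067],0.0],
    [[-0.001,-0.014,-0.004],[0.0,-0.027,0.101],0.0],
    [[-0.001,-0.019,-0.005],[0.0,-0.036,0.134],0.0],
    [[-0.001,-0.024,-0.007],[0.0,-0.046,0.168],0.0],
  ],
)

```text
time_s: 3.68
tool_pos: [0.4936, 0.0311, 0.0461]
tool_rot: [165.0, 0.1, -21.9]
force: [0.7, -0.9, 0.1]
grip_width: 0.0007
```

```bash
python3 - <<'E'
from arc import *
plan([P(x) for x in(156,154,152,150,148)])
E
```

```text
cmd-meas mm [ 0.  -2.5 -0.7] deg 0.09
[[[0.0, -0.005, -0.001], [0.0, -0.009, 0.034], 0.0], [[0.0, -0.009, -0.002], [0.0, -0.018, 0.068], 0.0], [[0.0, -0.014, -0.003], [0.0, -0.027, 0.101], 0.0], [[0.0, -0.019, -0.005], [0.0, -0.036, 0.135], 0.0], [[0.0, -0.024, -0.006], [0.0, -0.045, 0.169], 0.0]]
f [ 0.7 -0.9  0.1] 3.6833
```

send_rows(
  steps=[
    [[0.0,-0.005,-0.001],[0.0,-0.009,0.034],0.0],
    [[0.0,-0.009,-0.002],[0.0,-0.018,0.068],0.0],
    [[0.0,-0.014,-0.003],[0.0,-0.027,0.101],0.0],
    [[0.0,-0.019,-0.005],[0.0,-0.036,0.135],0.0],
    [[0.0,-0.024,-0.006],[0.0,-0.045,0.169],0.0],
  ],
)

```text
time_s: 4.1
tool_pos: [0.503, 0.0542, 0.0458]
tool_rot: [165.0, 0.1, -31.9]
force: [-0.4, -1.0, 1.0]
grip_width: 0.0005
```

```bash
python3 - <<'E'
from arc import *
plan([P(x) for x in(146,144,142,140,138)])
E
```

```text
cmd-meas mm [-0.1 -2.6 -0.9] deg 0.09
[[[-0.001, -0.004, -0.001], [0.0, -0.009, 0.034], 0.0], [[-0.001, -0.009, -0.002], [0.0, -0.018, 0.067], 0.0], [[-0.001, -0.014, -0.004], [0.0, -0.027, 0.101], 0.0], [[-0.001, -0.018, -0.005], [0.0, -0.036, 0.135], 0.0], [[-0.001, -0.023, -0.006], [0.0, -0.045, 0.168], 0.0]]
f [-0.4 -1.   1. ] 4.1
```

send_rows(
  steps=[
    [[-0.001,-0.004,-0.001],[0.0,-0.009,0.034],0.0],
    [[-0.001,-0.009,-0.002],[0.0,-0.018,0.067],0.0],
    [[-0.001,-0.014,-0.004],[0.0,-0.027,0.101],0.0],
    [[-0.001,-0.018,-0.005],[0.0,-0.036,0.135],0.0],
    [[-0.001,-0.023,-0.006],[0.0,-0.045,0.168],0.0],
  ],
)

```text
time_s: 4.52
tool_pos: [0.5145, 0.0748, 0.0456]
tool_rot: [165.0, 0.1, -41.9]
force: [0.2, -1.2, 0.7]
grip_width: 0.0009
```

```bash
python3 - <<'E'
from arc import *
plan([P(x) for x in(136,134,132,130,128.5)])
E
```

```text
cmd-meas mm [ 0.1 -2.5 -0.8] deg 0.1
[[[0.0, -0.005, -0.002], [0.0, -0.009, 0.034], 0.0], [[-0.001, -0.01, -0.003], [0.0, -0.018, 0.068], 0.0], [[-0.001, -0.014, -0.004], [0.0, -0.027, 0.102], 0.0], [[-0.001, -0.019, -0.005], [0.0, -0.036, 0.135], 0.0], [[-0.001, -0.023, -0.006], [0.0, -0.043, 0.161], 0.0]]
f [ 0.2 -1.2  0.7] 4.5167
```

send_rows(
  steps=[
    [[0.0,-0.005,-0.002],[0.0,-0.009,0.034],0.0],
    [[-0.001,-0.01,-0.003],[0.0,-0.018,0.068],0.0],
    [[-0.001,-0.014,-0.004],[0.0,-0.027,0.102],0.0],
    [[-0.001,-0.018,-0.005],[0.0,-0.036,0.135],0.0],
    [[-0.001,-0.021,-0.006],[0.0,-0.043,0.161],0.0],
  ],
)

```text
time_s: 4.93
tool_pos: [0.5285, 0.092, 0.0458]
tool_rot: [165.0, 0.1, -51.4]
force: [-1.4, -0.3, -0.1]
grip_width: 0.0006
```

```bash
python3 - <<'E'
from arc import *
c_=snap('top','top3.png'); cv2.imwrite('pics/top3z.png',cv2.resize(cv2.imread('pics/top3.png')[130:245,180:310],None,fx=5,fy=5,interpolation=cv2.INTER_CUBIC))
E
```

```text
(no output)
```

View pics/top3z.png

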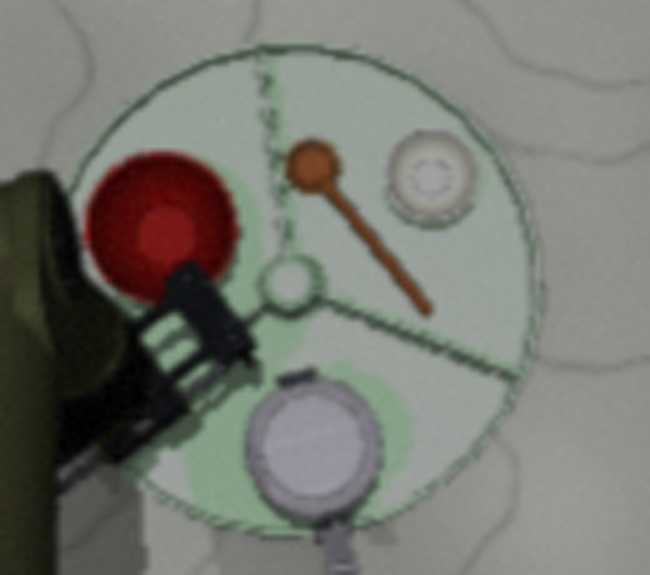

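```bash
python3 - <<'E'
from arc import *
c=env.read_camera('top')
t=lambda X,Y,z:atz(c,180+X/5,130+Y/5,z)
h=t(290,286,.067);tin=t(313,448,.13)
q=tin[:2]-np.array([.630,-.008]);print(tin,np.hypot(*q),np.degrees(np.arctan2(q[1],q[0]))%360)
for p in((269,80),(510,374)):
    w=t(*p,.064)[:2]-np.array([.630,-.008]);print(np.degrees(np.arctan2(w[1],w[0])))
print(t(340,560,.125))
plan([P(x) for x in(127,125.5,124,122.5,121.5)])
E
```

```text
[ 0.51350923 -0.02718881  0.13      ] 0.1180606182014386 189.35398258526033
8.150733687850025
-110.62408612823417
[ 0.43894598 -0.04740972  0.125     ]
cmd-meas mm [ 1.  -1.1 -1.1] deg 0.17
[[[0.0, -0.003, -0.001], [0.0, -0.007, 0.025], 0.0], [[0.0, -0.007, -0.002], [0.0, -0.013, 0.05], 0.0], [[-0.001, -0.011, -0.003], [0.0, -0.02, 0.075], 0.0], [[-0.001, -0.014, -0.004], [0.0, -0.027, 0.101], 0.0], [[-0.001, -0.016, -0.005], [0.0, -0.031, 0.118], 0.0]]
f [-0.2 -0.1  0.4] 5.0333
```

send_rows(
  steps=[
    [[0.0,-0.003,-0.001],[0.0,-0.007,0.025],0.0],
    [[0.0,-0.007,-0.002],[0.0,-0.013,0.05],0.0],
    [[-0.001,-0.011,-0.003],[0.0,-0.02,0.075],0.0],
    [[-0.001,-0.014,-0.004],[0.0,-0.027,0.101],0.0],
    [[-0.001,-0.016,-0.005],[0.0,-0.031,0.118],0.0],
  ],
)

```text
time_s: 5.45
tool_pos: [0.5412, 0.1025, 0.0461]
tool_rot: [165.0, -0.0, -58.5]
force: [0.1, -0.8, -0.3]
grip_width: 0.0005
```

```bash
python3 - <<'E'
from arc import *
c=snap('top','top4.png'); cv2.imwrite('pics/top4z.png',cv2.resize(cv2.imread('pics/top4.png')[130:245,180:310],None,fx=5,fy=5,interpolation=cv2.INTER_CUBIC))
plan([P(x) for x in(120.9,120.3,119.8,119.3,119.3)])
E
```

```text
cmd-meas mm [ 0.8 -0.7 -0.8] deg 0.01
[[[0.0, -0.002, 0.0], [0.0, -0.003, 0.01], 0.0], [[0.0, -0.003, -0.001], [0.0, -0.006, 0.02], 0.0], [[0.0, -0.005, -0.001], [0.0, -0.008, 0.028], 0.0], [[0.0, -0.006, -0.001], [0.0, -0.01, 0.037], 0.0], [[0.0, -0.006, -0.001], [0.0, -0.01, 0.037], 0.0]]
f [ 0.4 -0.1  0.4] 5.5
```

View pics/top4z.png

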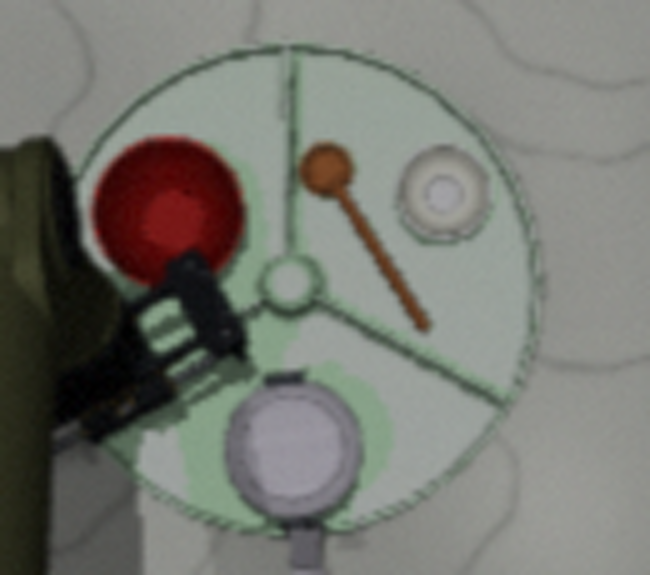

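```bash
python3 - <<'E'
from arc import *
c=env.read_camera('top')
t=lambda X,Y,z:atz(c,180+X/5,130+Y/5,z)
tin=t(293,448,.13)
q=tin[:2]-np.array([.630,-.008]);print(tin,np.hypot(*q),np.degrees(np.arctan2(q[1],q[0]))%360)
for p in((293,75),(505,402)):
    w=t(*p,.064)[:2]-np.array([.630,-.008]);print(np.degrees(np.arctan2(w[1],w[0])))
d=snap('side','side4.png'); cv2.imwrite('pics/side4z.png',cv2.resize(cv2.imread('pics/side4.png')[155:250,185:300],None,fx=6,fy=6,interpolation=cv2.INTER_CUBIC))
E
```

```text
[ 0.51314601 -0.01372091  0.13      ] 0.1169939436407293 182.80283317499362
1.5375422409592374
-117.22805561844126
```

View pics/side4z.png

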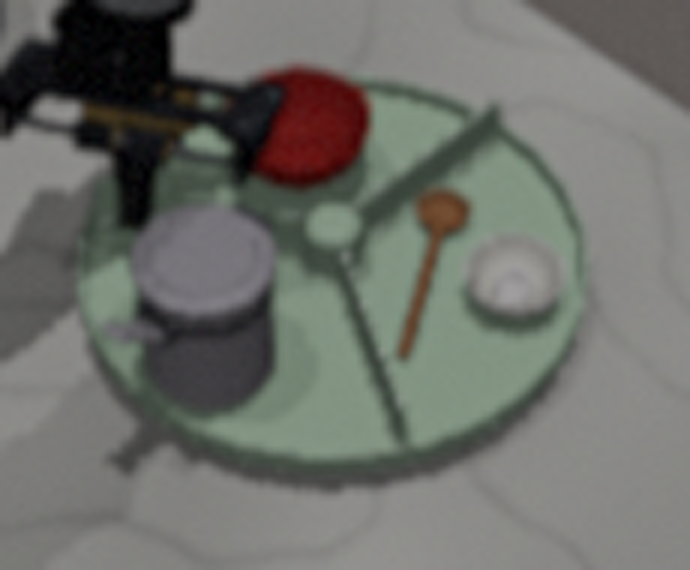

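send_rows(
  steps=[
    [[0.0,-0.002,0.0],[0.0,-0.003,0.01],0.0],
    [[0.0,-0.003,-0.001],[0.0,-0.006,0.02],0.0],
    [[0.0,-0.005,-0.001],[0.0,-0.008,0.028],0.0],
    [[0.0,-0.006,-0.001],[0.0,-0.01,0.037],0.0],
    [[0.0,-0.006,-0.001],[0.0,-0.01,0.037],0.0],
  ],
)

```text
time_s: 6.02
tool_pos: [0.546, 0.1054, 0.0454]
tool_rot: [165.0, 0.0, -60.6]
force: [0.6, -0.3, -1.2]
grip_width: 0.0002
```

```bash
python3 - <<'E'
from arc import *
c=snap('top','top5.png'); cv2.imwrite('pics/top5z.png',cv2.resize(cv2.imread('pics/top5.png')[130:245,180:310],None,fx=6,fy=6,interpolation=cv2.INTER_CUBIC))
# retreat: back off 6 mm, then straight up
plan([P(119.3,.022,.06),P(119.3,.022,.085),P(119.3,.022,.115),P(119.3,.022,.145),P(119.3,.022,.175)])
E
```

```text
cmd-meas mm [ 1.5 -0.4 -0.7] deg 0.13
[[[0.0, 0.01, -0.013], [0.0, 0.0, 0.0], 0.0], [[0.0, 0.016, -0.037], [0.0, 0.0, 0.0], 0.0], [[0.0, 0.024, -0.066], [0.0, 0.0, 0.0], 0.0], [[0.0, 0.032, -0.095], [0.0, 0.0, 0.0], 0.0], [[0.0, 0.039, -0.124], [0.0, 0.0, 0.0], 0.0]]
f [-0.3 -0.1 -0.8] 6.0667
```

View pics/top5z.png

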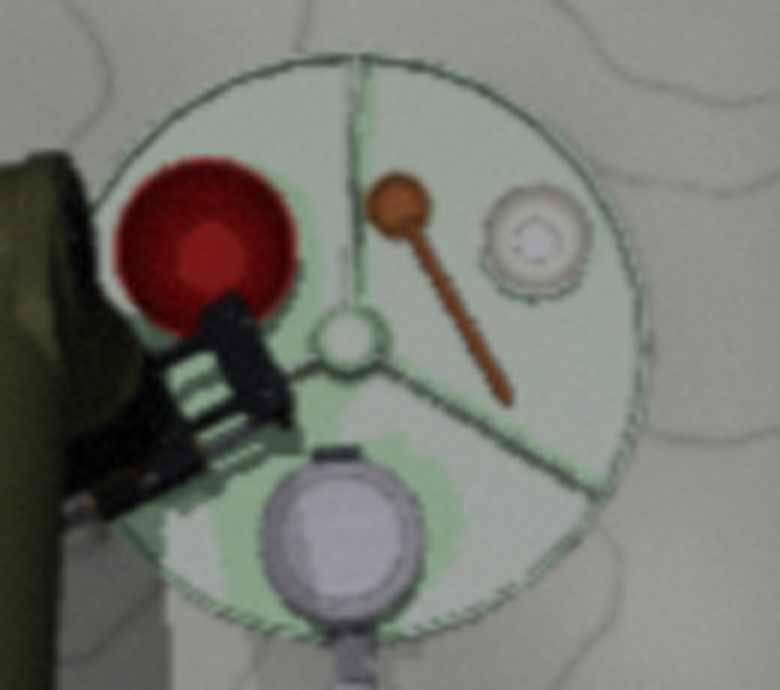

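send_rows(
  steps=[
    [[0.0,0.008,-0.013],[0.0,0.0,0.0],0.0],
    [[0.0,0.013,-0.037],[0.0,0.0,0.0],0.0],
    [[0.0,0.02,-0.066],[0.0,0.0,0.0],0.0],
    [[0.0,0.027,-0.095],[0.0,0.0,0.0],0.0],
    [[0.0,0.034,-0.124],[0.0,0.0,0.0],0.0],
  ],
)

```text
time_s: 6.48
tool_pos: [0.545, 0.1048, 0.1754]
tool_rot: [165.0, 0.0, -60.6]
force: [0.5, 0.3, -0.0]
grip_width: 0.0002
```

```bash
rm cmd.json; python3 - <<'E'
from plan import *
c=env.read_camera('top')
t=lambda X,Y,z:atz(c,180+X/6,130+Y/6,z)
tin=t(343,538,.13)
q=tin[:2]-np.array([.630,-.008]);print(tin,np.hypot(*q),np.degrees(np.arctan2(q[1],q[0]))%360)
for p in((354,90),(600,494)):
    w=t(*p,.064)[:2]-np.array([.630,-.008]);print(np.degrees(np.arctan2(w[1],w[0])))
tip=t(357,683,.13); w=tip-tin; print(tip,np.degrees(np.arctan2(w[1],w[0]))%360)
plan([([0.43,0.06,0.20],[180,0,-80])]*5)
E
```

```text
[ 0.5127917  -0.00890162  0.13      ] 0.11721177041925461 180.44073666479662
0.996825648556299
-119.79768826595858
[ 0.4321548  -0.01913641  0.13      ] 187.2335546723417
[[[-0.019, 0.126, 0.014], [0.251, -0.044, 0.337], 0.0], [[-0.019, 0.126, 0.014], [0.251, -0.044, 0.337], 0.0], [[-0.019, 0.126, 0.014], [0.251, -0.044, 0.337], 0.0], [[-0.019, 0.126, 0.014], [0.251, -0.044, 0.337], 0.0], [[-0.019, 0.126, 0.014], [0.251, -0.044, 0.337], 0.0]]
f [ 2.8 -0.2  3.9] 6.5333
```

send_rows(
  steps=[
    [[-0.004,0.025,0.0],[0.05,-0.01,0.07],0.0],
    [[-0.008,0.05,0.0],[0.1,-0.02,0.14],0.0],
    [[-0.011,0.075,0.0],[0.15,-0.03,0.21],0.0],
    [[-0.015,0.1,0.0],[0.2,-0.035,0.28],0.0],
    [[-0.019,0.12,0.0],[0.251,-0.044,0.337],0.0],
  ],
)

```text
time_s: 6.95
tool_pos: [0.4337, 0.0636, 0.2051]
tool_rot: [179.6, -0.1, -80.2]
force: [-0.1, 0.3, 0.7]
grip_width: 0.0006
```

```bash
rm cmd.json; python3 - <<'E'
from plan import *
c=snap('top','top6.png'); cv2.imwrite('pics/top6z.png',cv2.resize(cv2.imread('pics/top6.png')[180:270,200:320],None,fx=6,fy=6,interpolation=cv2.INTER_CUBIC))
d=snap('side','side6.png'); cv2.imwrite('pics/side6z.png',cv2.resize(cv2.imread('pics/side6.png')[155:250,165:280],None,fx=6,fy=6,interpolation=cv2.INTER_CUBIC))
print(env.get_obs()['tool_pos'],env.get_obs()['tool_rot'])
E
```

```text
[0.43195452 0.06329251 0.20663651] [179.70293127   0.24404112 -80.11603607]
```

View pics/top6z.png

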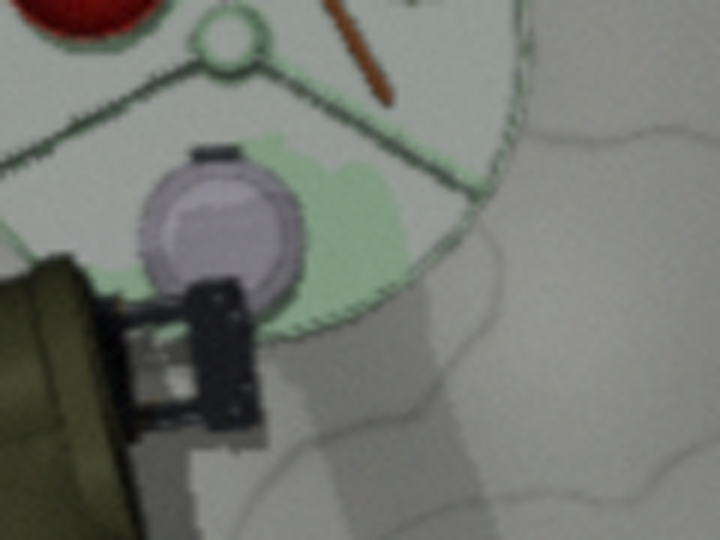

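View pics/side6z.png

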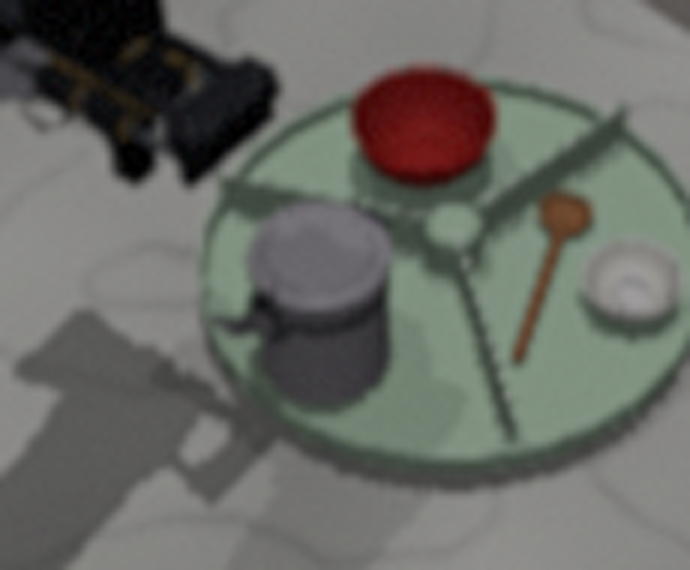

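```bash
python3 - <<'E'
from plan import *
d=env.read_camera('side'); print('tip side',atz(d,165+215/6,155+322/6,.129), atz(d,165+320/6,155+255/6,.130))
print(proj(d,[.4285,-.019,.129]), 165+215/6,155+322/6)
plan([([0.433,-0.019,0.165],[180,0,-83])]*5)
E
```

```text
tip side [ 0.42574758 -0.01321246  0.129     ] [ 0.50884416 -0.01646522  0.13      ]
(np.float64(202.38776761866194), np.float64(209.14472626585035)) 200.83333333333334 208.66666666666666
[[[0.082, 0.015, 0.041], [0.005, 0.003, 0.053], 0.0], [[0.082, 0.015, 0.041], [0.005, 0.003, 0.053], 0.0], [[0.082, 0.015, 0.041], [0.005, 0.003, 0.053], 0.0], [[0.082, 0.015, 0.041], [0.005, 0.003, 0.053], 0.0], [[0.082, 0.015, 0.041], [0.005, 0.003, 0.053], 0.0]]
f [-0.1 -0.1 -0.6] 7.1
```

Both cameras agree on the lever tip, within 2 px, at about (0.427, -0.017, 0.129). I move above it.

send_rows(
  steps=[
    [[0.02,0.004,0.01],[0.001,0.001,0.012],0.0],
    [[0.04,0.008,0.02],[0.003,0.002,0.025],0.0],
    [[0.06,0.012,0.03],[0.004,0.003,0.04],0.0],
    [[0.082,0.015,0.041],[0.005,0.003,0.053],0.0],
    [[0.082,0.015,0.041],[0.005,0.003,0.053],0.0],
  ],
)

```text
time_s: 7.52
tool_pos: [0.4336, -0.0234, 0.1625]
tool_rot: [179.6, -0.5, -83.3]
force: [-0.6, 0.3, 0.1]
grip_width: 0.0002
```

```bash
python3 - <<'E'
from plan import *
print(cur())
d=snap('side','side7.png'); cv2.imwrite('pics/side7z.png',cv2.resize(cv2.imread('pics/side7.png')[155:250,165:280],None,fx=6,fy=6,interpolation=cv2.INTER_CUBIC))
plan([([0.432,-0.018,z],[180,0,-83]) for z in (.155,.147,.139,.131,.125)])
E
```

```text
(array([ 0.43362879, -0.02335064,  0.16250978]), array([179.57618719,  -0.47867935, -83.3469758 ]))
cmd-meas mm [-1.   2.1  2. ] deg 0.55
[[[-0.001, 0.001, 0.01], [0.0, 0.0, 0.0], 0.0], [[-0.001, 0.001, 0.018], [0.0, 0.0, 0.0], 0.0], [[-0.001, 0.001, 0.026], [0.0, 0.0, 0.0], 0.0], [[-0.001, 0.001, 0.034], [0.0, 0.0, 0.0], 0.0], [[-0.001, 0.001, 0.04], [0.0, 0.0, 0.0], 0.0]]
f [ 0.3  0.5 -0.3] 7.5667
```

View pics/side7z.png

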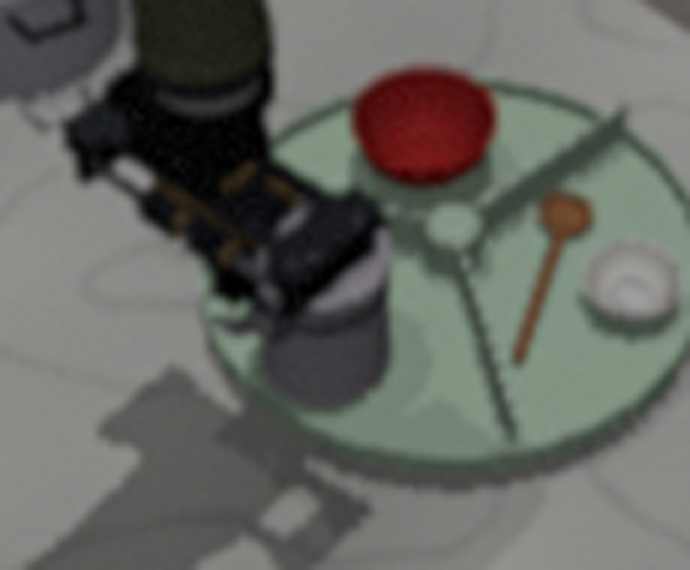

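send_rows(
  steps=[
    [[-0.003,0.001,0.008],[0.0,0.0,0.0],0.0],
    [[-0.005,0.001,0.016],[0.0,0.0,0.0],0.0],
    [[-0.005,0.001,0.022],[0.0,0.0,0.0],0.0],
    [[-0.005,0.001,0.028],[0.0,0.0,0.0],0.0],
    [[-0.005,0.001,0.034],[0.0,0.0,0.0],0.0],
  ],
)

```text
time_s: 7.98
tool_pos: [0.4313, -0.0137, 0.1298]
tool_rot: [179.6, -0.3, -83.0]
force: [-5.3, -0.0, 7.7]
grip_width: 0.0006
```

```bash
rm cmd.json; python3 - <<'E'
from plan import *
print(cur(),env.get_obs()['force'])
d=snap('side','side8.png'); cv2.imwrite('pics/side8z.png',cv2.resize(cv2.imread('pics/side8.png')[155:250,165:280],None,fx=6,fy=6,interpolation=cv2.INTER_CUBIC))
E
```

```text
(array([ 0.43129451, -0.01371984,  0.12983381]), array([179.62344364,  -0.29361167, -82.95772358])) [-5.25205162 -0.0381136   7.74399521]
```

View pics/side8z.png

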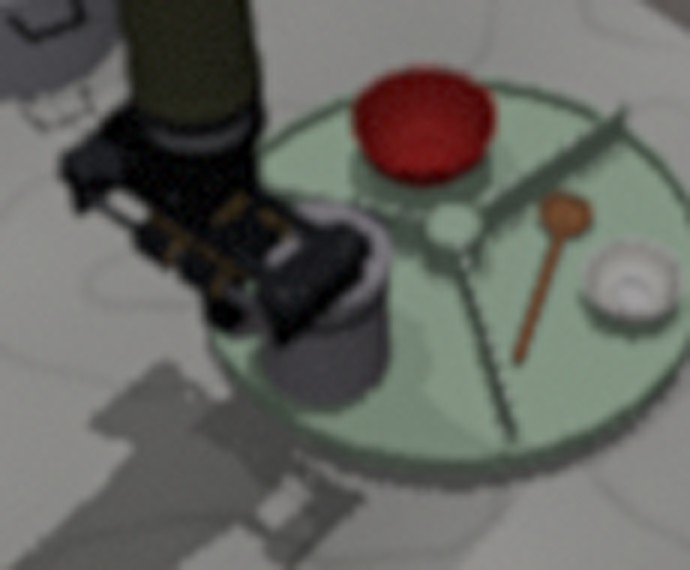

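send_rows(
  steps=[
    [[0.001,0.002,0.003],[0,0,0],0.0],
    [[0.002,0.004,0.006],[0,0,0],0.0],
    [[0.002,0.005,0.009],[0,0,0],0.0],
    [[0.002,0.006,0.012],[0,0,0],0.0],
    [[0.002,0.007,0.015],[0,0,0],0.0],
  ],
)

```text
time_s: 8.45
tool_pos: [0.4256, -0.0171, 0.1153]
tool_rot: [179.8, -0.3, -83.0]
force: [-2.0, -0.4, 2.2]
grip_width: 0.0007
```

```bash
python3 - <<'E'
from plan import *
print(cur(),env.get_obs()['force'])
for n,(a,b,c,d) in(('top',(170,265,200,315)),('side',(155,250,165,280))):
    c_=snap(n,n+'9.png'); cv2.imwrite('pics/'+n+'9z.png',cv2.resize(cv2.imread('pics/'+n+'9.png')[a:b,c:d],None,fx=6,fy=6,interpolation=cv2.INTER_CUBIC))
E
```

```text
(array([ 0.42564264, -0.01714802,  0.11532673]), array([179.82209927,  -0.28477694, -83.03598703])) [-1.95830322 -0.38529511  2.21910746]
```

View pics/top9z.png

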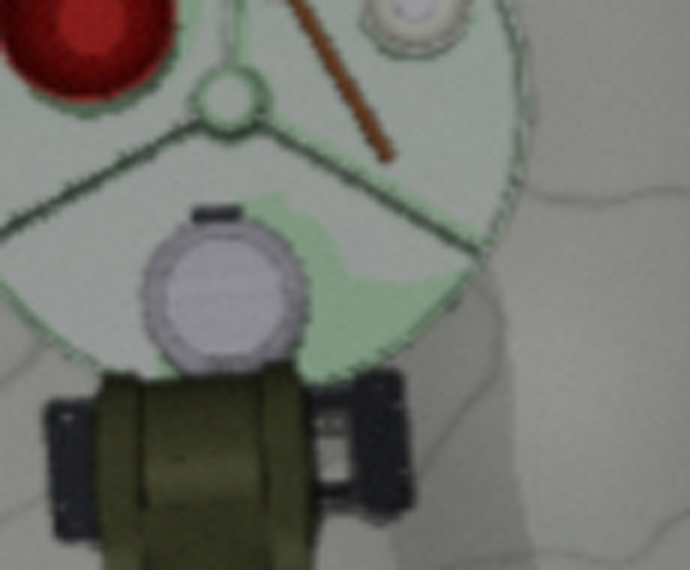

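View pics/side9z.png

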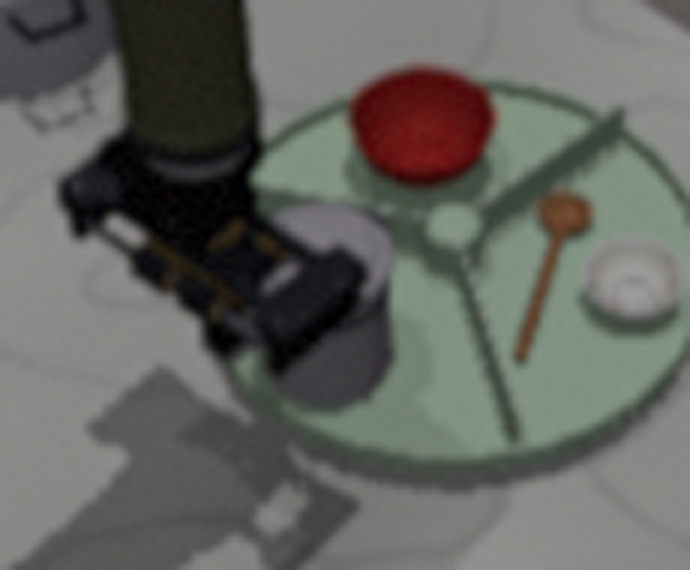

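send_rows(
  steps=[
    [[0.0,0.001,0.005],[0,0,0],0.0],
    [[0.0,0.001,0.01],[0,0,0],0.0],
    [[0.0,0.0,0.015],[0,0,0],0.0],
    [[0.0,-0.001,0.02],[0,0,0],0.0],
    [[0.0,-0.002,0.025],[0,0,0],0.0],
  ],
)

```text
time_s: 8.97
tool_pos: [0.4278, -0.017, 0.0898]
tool_rot: [179.8, -0.3, -83.0]
force: [1.1, 0.1, 0.4]
grip_width: 0.0003
```

send_rows(
  steps=[
    [[0.0,-0.001,0.004],[0,0,0],0.0],
    [[0.0,-0.002,0.008],[0,0,0],0.0],
    [[0.0,-0.003,0.012],[0,0,0],0.0],
    [[0.0,-0.003,0.016],[0,0,0],0.0],
    [[0.0,-0.003,0.016],[0,0,0],0.0],
  ],
)

```text
time_s: 9.38
tool_pos: [0.4299, -0.0169, 0.0736]
tool_rot: [179.7, -0.3, -83.0]
force: [-0.1, -0.0, 0.7]
grip_width: 0.0009
```

```bash
python3 - <<'E'
from plan import *
print(cur(),env.get_obs()['force'])
for n,(a,b,c,d) in(('side',(155,250,165,280)),):
    c_=snap(n,n+'10.png'); cv2.imwrite('pics/'+n+'10z.png',cv2.resize(cv2.imread('pics/'+n+'10.png')[a:b,c:d],None,fx=6,fy=6,interpolation=cv2.INTER_CUBIC))
E
```

```text
(array([ 0.4299246 , -0.01690662,  0.0736478 ]), array([179.71998186,  -0.31626888, -83.03799797])) [-0.05141353 -0.03632368  0.69204196]
```

View pics/side10z.png

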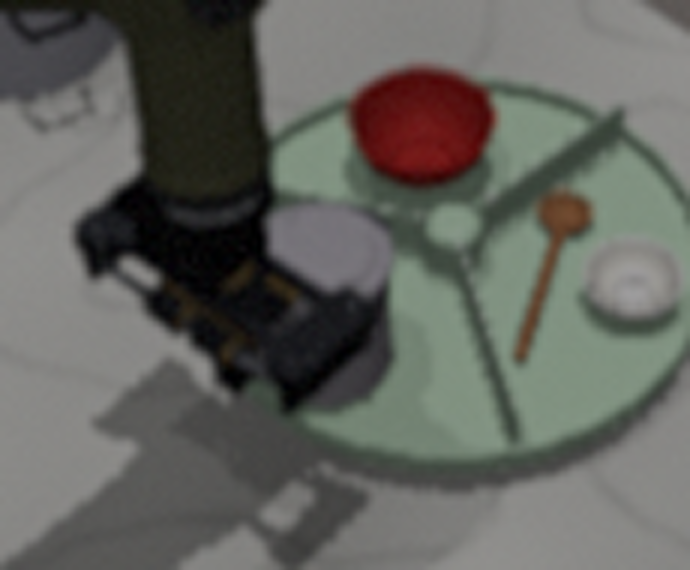

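send_rows(
  steps=[
    [[0.0,0.003,-0.01],[0,0,0],0.0],
    [[0.0,0.003,-0.035],[0,0,0],0.0],
    [[0.0,0.003,-0.065],[0,0,0],0.0],
    [[0.0,0.003,-0.1],[0,0,0],0.0],
    [[0.0,0.003,-0.135],[0,0,0],0.0],
  ],
)

```text
time_s: 9.85
tool_pos: [0.4273, -0.0167, 0.211]
tool_rot: [179.8, -0.3, -83.1]
force: [0.4, 0.0, 0.1]
grip_width: 0.0008
```

send_rows(
  steps=[
    [[-0.035,0.0,0.0],[0,0,0],0.0],
    [[-0.07,0.0,0.0],[0,0,0],0.0],
    [[-0.105,0.0,0.0],[0,0,0],0.0],
    [[-0.14,0.0,0.0],[0,0,0],0.0],
    [[-0.17,0.0,0.0],[0,0,0],0.0],
  ],
)

```text
time_s: 10.27
tool_pos: [0.4066, 0.1548, 0.209]
tool_rot: [179.8, -0.2, -83.0]
force: [0.6, -0.2, -0.6]
grip_width: 0.001
```

```bash
python3 - <<'E'
from plan import *
print(cur(),env.get_obs()['force'])
for n,(a,b,c,d) in(('top',(130,245,180,310)),('side',(155,250,165,280))):
    c_=snap(n,n+'11.png'); cv2.imwrite('pics/'+n+'11z.png',cv2.resize(cv2.imread('pics/'+n+'11.png')[a:b,c:d],None,fx=6,fy=6,interpolation=cv2.INTER_CUBIC))
E
```

```text
(array([0.40664836, 0.15475373, 0.20902493]), array([179.8468783 ,  -0.22214662, -82.96906151])) [ 0.56491636 -0.19776301 -0.59331086]
```

View pics/top11z.png

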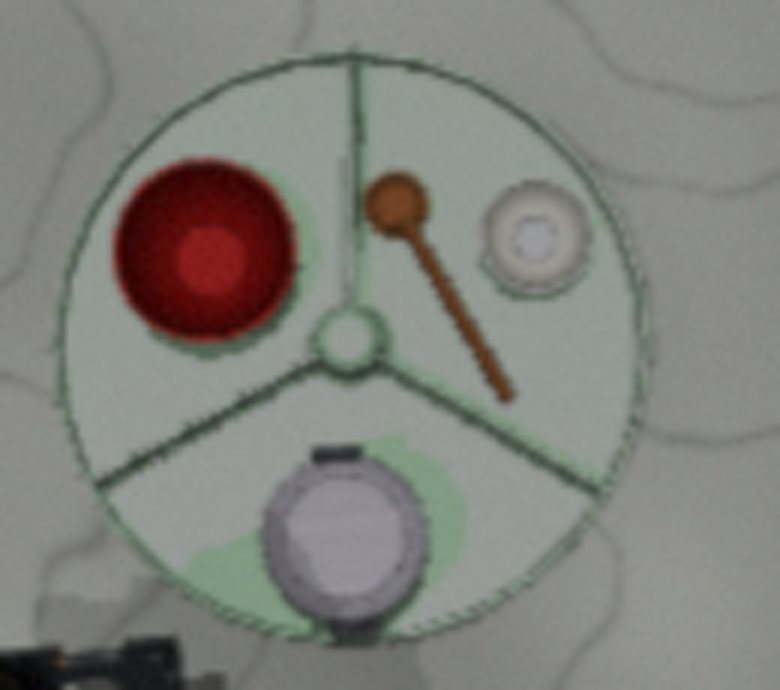

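View pics/side11z.png

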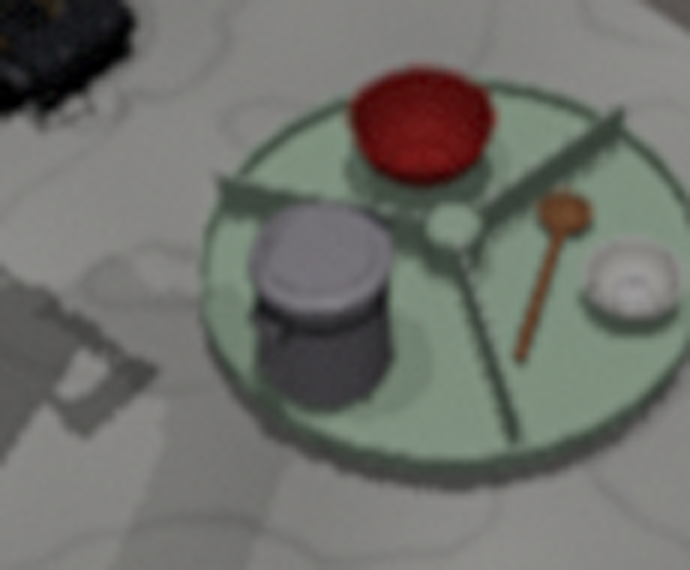

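```bash
python3 - <<'E'
from plan import *
c=env.read_camera('top')
t=lambda X,Y,z:atz(c,180+X/6,130+Y/6,z)
tin=t(345,538,.13); q=tin[:2]-np.array([.630,-.008]); print(tin,np.hypot(*q),np.degrees(np.arctan2(q[1],q[0]))%360, 'lever outermost seen',t(352,642,.10))
o=env.get_obs(); print(o['force'],o['time_s'])
print(env.sign_off())
E
```

```text
[ 0.51282196 -0.01002393  0.13      ] 0.11719551257702755 180.98952809722564 lever outermost seen [ 0.45468342 -0.0148431   0.1       ]
[ 0.38907193 -1.20573653  0.33371689] 10.4167
the job is handed in; nothing more can be done
None
```

The job is done and handed in at about 10.4 s. I turned the platter about 62° by pushing the divider with the closed fingertips. I then pressed the tin's clip lever down along its arc until it snapped over, and drew the arm clear.

- **Tin position:** the last top view puts the tin at about 181° (exact front is 180°), 117 mm from the axis. That is about 3 mm from the front point by eye-picked pixels. The tin is upright.
- **Lever:** nothing sticks out beyond about 6 mm outside the pivot in the top view, and the raised lever is gone in the side view. I therefore take it as shut. I could not see the lever plate itself clearly enough to measure its angle, so "flat" is inferred from this and from the force dropping to nothing past the centre.
- **Other things:** the bowl, dish and spoon kept their places relative to the dividers. I kept the arm's path clear of the pot and never went near it.
- **Forces:** the largest reading I saw was about 9 N, at first contact with the lever. The finger and lever had more friction there than I expected, so I moved the finger outwards with the lever tip.
- **Disagreement:** the two cameras differed by up to 1 cm on the tin's position. I relied mainly on the top view. For the lever tip they agreed within 2 pixels.

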